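# Load the index fixture and hold its plunger out

### The arm

A 6-joint arm with a two-finger parallel gripper is mounted at the origin on the work surface; the furniture and walls round the work are solid. World frame = base frame: x ahead of the robot, y to its left, z up, the work surface at z = 0. Lengths are in mm, angles in rad, forces in N, time in s.
With the tool pointing down it reaches from about 425 to 950 mm from the base axis. Payload 14.7 kg.
Tool frame: the origin (TCP) lies at the very end of the fingers, on their centre line; the grasp point (between the pads) lies 19 mm behind it; z points along the fingers, y is the line along which they close (so a half turn about z gives the same grasp; the last joint's range is limited). The gripper opens to 85 mm and grips with 20 to 120 N. Pads are 22 mm wide; open, the fingers measure 114 mm over their backs; the gripper's body (76 mm by 85 mm) begins 54 mm behind the grasp point. The pads swing forward as they close: fully open they stand 13 mm farther back than shut.
Start: joints at [1.179, 0.48, 1.596, -0, 1.065, -0.047], TCP at [219.681, 611.745, 231.297] pointing down, gripper open.
Joint ranges: [-2.75, 2.75], [-0.82, 2.05], [0.23, 2.67], [-1.56, 4.7], [0.09, 2.69], [-2.92, 2.92]. Speed limits (rad/s): [1.89, 1.89, 2.39, 3.01, 3.01, 3.01].

### API

Orientations are given as a rotation vector (axis times angle).
In Python, from cell import ctrl gives the robot as it stands.
- The arm moves only by the tool drive_tool, never from a script. Its argument "rows" is a list of rows, each an object of numbers: "dx", "dy", "dz": the shift along the world's x, y, z as a fraction of full scale; "ax", "ay", "az": the turn, a rotation vector about the world's x, y, z as a fraction of full scale; "fingers": the opening, from 0 (shut) to 1 (fully open). A call has 1 to 12 rows; each row is the pose to reach, as a shift and turn from the pose commanded when the call began, turning the shorter way round; what a row does not reach only later rows make up. Full scale, the value 1, is 0.12 m for a shift and 360 degrees for a turn. A row lasts 1/8 s, in which the tool goes at most 62.5 mm and 10.7 degrees, less where a joint would pass 70% of its speed; a pose out of reach is approached as far as the arm can. A call with a number of a shift or a turn outside -1 to 1 is refused whole. A call with a gripper value outside its range is refused whole. The fingers move at their own pace and stop on an object; "grip_force" is the grip in N (left out, the last holds). Time passes only in rows, so rows that repeat a pose let the fingers close. It gives the time, the measured TCP pose, the force, the opening and the grip force at its end, in the units of the state.
- ctrl.read_state(): the state, without advancing time (a new reading comes with each control period).
- ctrl.read_camera(name): name is "scene" or "top" or "wrist"; returns a dict with "color" (384x512x3 uint8, red, green, blue), "camera_matrix" (3x3 intrinsics, pixels), "dist" ([k1, k2, p1, p2, k3] as OpenCV has them; the pictures are not rectified), "extrinsics" (4x4, takes a point from camera to world coordinates); the wrist camera has in their place "T_tool_cam" (4x4, takes a point from camera to tool coordinates, whose origin is the TCP and whose axes are the flange's). Camera axes: x right, y up, looking along -z (the intrinsics and any distortion apply to the point x, -y, -z); pixel columns grow to the right and rows downward; lengths in mm; the calibration is good to about 2 mm. A picture is of the moment at which its call begins: read the wrist's pose just before it. There is no depth.
- ctrl.hand_in(): hands the job in; it is judged then, once.
The state is a dict: "time_s": time; "joint_positions": joint angles; "dq": joint speeds; "joint_efforts": joint torques, N m; "position": TCP position; "tool_rot": TCP orientation; "wrist_force": force on the tool from outside, world axes, zero at the start; "moment": the same for the moment, N m; "gripper_width": opening from 0.0 (shut) to 1.0 (fully open); "gripper_force": force on a finger pad.
Only numpy, scipy, OpenCV 4.12 (cv2) and the standard library are available. Lean on these libraries where they do the work, as an engineer would, in place of code of your own. Each camera call takes 0.05 s, during which the arm holds its last target. There are 200 camera calls.

### The job

Two bearing rings of the same larger size belong on the index fixture: one is already seated round its locating stub, so pick up the other one from the bench (not the smaller ring) and stack it squarely on top of the first, round the stub, and let go of it. Then pull the fixture's sprung index plunger fully back by its knob, so that the pin is well clear of its hole in the disc, and finish while still gripping the knob and holding the plunger back: do not let it spring in again. Leave the smaller ring, the plug gauge and the grease tin where they are.

Things in the scene. Friction and masses are not known exactly. Their poses are not given: they have to be found in the camera images.
- index_fixture: Index fixture bolted to the bench: grey slab 150 x 116 x 12 mm, on it a steel index disc (96 mm diameter, flat top 50 mm above the bench) with dark seat holes round its rim. Origin on the disc's axis at bench height, z up. On its -x side, roughly facing the robot, a grey plunger bracket (40 mm wide, 56 mm high, 62 to 82 mm from the axis); the knob sticks out of it along -x.
- disc_top (a point): Centre of the disc's flat top, 50 mm above the bench; axes as the fixture's. Here stands the upright steel locating stub: 21 mm diameter, 40 mm high above the disc, its last 6 mm tapering to a 10 mm tip. The fixture stands between two cast gauges fixed to the bench (about 0.1 m clear either side; the left one is the tallest, 0.28 m).
- seated_ring: Ground steel bearing ring, 58 mm outside diameter, 22 mm high, already sitting on the disc round the stub. Origin at the centre of its underside, z along its axis.
- loose_ring: The second bearing ring, same as the seated one: 58 mm outside diameter, 22 mm high, about 0.18 kg, flat on the bench, left of the fixture or right of it (there between two fixed gauges: room for the fingers mainly along world x). Origin at the centre of its underside, z its axis. 4 mm play round the stub. Grip across the outside. Stacked, its underside is 22 mm above the disc.
- index_plunger (a joint): Travel of the index plunger in m: 0 = pin home (its tip 10 mm deep in the disc's rim), 0.020 = pulled fully back to its stop (pin tip 10 mm clear of the rim). It grows along the fixture's -x. The spring needs about 4 N at the start and about 11 N at the stop, and pulls the pin home when it is let go.
- knob_grip (a point): Middle of the round grip (24 mm diameter, 28 mm long) of the plunger's black knob, on its axis, 36 mm above the bench and, at rest, 98 mm from the disc's axis; moves with the knob. Axes as the fixture's: the knob's axis lies level along x; on the -x end of the grip is a 32 mm collar, 6 mm thick. Only the bench is under it. Pinch here from above, across the fixture's y.
- small_ring: Smaller steel ring, 50 mm diameter, 16 mm high, lying flat on the bench on the other side of the fixture than the loose ring; to be left alone. Origin at the centre of its underside.
- plug_gauge: Double-ended plug gauge lying on the bench on the robot's right, nearer than the rings, 104 mm long along its y, 22 mm thick; to be left alone. Origin at the middle of its underside.
- grease_tin: Round tin with green lid, 67 mm diameter, 31 mm high, behind the work on the left; to be left alone. Origin at the centre of its underside.

How it is judged (in metres and radians):
On the way, in this order (a step that is already met when the one before it is completed fails the run):
1. the second ring lies stacked on the seated ring round the stub, released (horizontal distance between loose_ring and disc_top below 0.007 m and z of loose_ring in the frame of disc_top between 0.019 and 0.025 m and z of seated_ring in the frame of disc_top below 0.003 m and angle between loose_ring's own z axis and vertical below 0.09 rad and contact force between the fingers and loose_ring below 0.2 N and value of joint index_plunger below 0.005 m), for 0.3 s.
2. the plunger is pulled fully back (value of joint index_plunger above 0.016 m and contact force between the fingers and index_plunger above 2 N), for 0.3 s.
At the end, for the whole second after the job is handed in: The fingers hold the knob with the plunger at least 16 mm of its 20 mm back and still, while the second ring rests untouched and level (within 5 degrees) on the seated ring, 22 mm (within 3 mm) above the disc, both rings within 7 mm of the stub's axis (all of step 2 and velocity of joint index_plunger below 0.01 m/s and horizontal distance between each of loose_ring, seated_ring and disc_top below 0.007 m and z of loose_ring in the frame of disc_top between 0.019 and 0.025 m and z of seated_ring in the frame of disc_top below 0.003 m and angle between loose_ring's own z axis and vertical below 0.09 rad and linear speed of loose_ring below 0.02 m/s and contact force between each of the arm, the fingers and loose_ring below 0.2 N); the arm keeps its last pose, push and grip.
It fails at once if the smaller ring, the plug gauge or the grease tin is moved more than 25 mm (distance of any of small_ring, plug_gauge, grease_tin from where it was at the start of the episode above 0.025 m).
It fails at once if the plunger is pulled out before the second ring is on the fixture (value of joint index_plunger above 0.01 m and not (z of loose_ring in the frame of disc_top above 0.019 m)).
It also fails if it takes over 54 s, if anything falls off the work surface, if the arm or the gripper's body presses on something with over 40 N, if the wrist force passes 120 N, or if a joint passes its speed limit or range.

## Working session

There is one attempt and no reset: what is moved stays moved. The work goes in short steps, Python scripts to look and compute and a tool call to move; the robot and the scene stay as the last step left them, time stands still between calls to the robot, and variables do not carry over. Pictures are saved under pics/ and viewed, at most 10 in all, crops included, and the job is handed in when it is done.

Besides the shell and the picture viewer there is one more tool, called after "Request:" by a JSON object that holds its "method" and its "body". drive_tool: Moves the arm, as the interface text tells. Its arguments: {"type":"object","properties":{"rows":{"type":"array","items":{"type":"object","properties":{"dx":{"type":"number"},"dy":{"type":"number"},"dz":{"type":"number"},"ax":{"type":"number"},"ay":{"type":"number"},"az":{"type":"number"},"fingers":{"type":"number"}}}},"grip_force":{"type":"number"}},"required":["rows"]}

```bash
mkdir -p pics; cat > h.py <<'E'
import numpy as np, cv2
from cell import ctrl
from scipy.spatial.transform import Rotation as R
def cam(n):
    s=ctrl.read_state(); c=ctrl.read_camera(n)
    if n=="wrist":
        T=np.eye(4);T[:3,:3]=R.from_rotvec(s["tool_rot"]).as_matrix();T[:3,3]=s["position"]
        c["extrinsics"]=T@np.array(c["T_tool_cam"])
    return c
def px(c,u,v,z):
    p=cv2.undistortPoints(np.array([[[u,v]]],float),np.array(c["camera_matrix"]),np.array(c["dist"]))[0,0]
    E=np.array(c["extrinsics"]);d=E[:3,:3]@[p[0],-p[1],-1];o=E[:3,3]
    return np.round(o+d*(z-o[2])/d[2],1)
def proj(c,P):
    E=np.linalg.inv(np.array(c["extrinsics"]));q=E[:3,:3]@np.array(P,float)+E[:3,3];q=np.array([q[0],-q[1],-q[2]])
    return cv2.projectPoints(q.reshape(1,1,3),np.zeros(3),np.zeros(3),np.array(c["camera_matrix"]),np.array(c["dist"]))[0].ravel()
def save(c,f,crop=None,k=1):
    im=c["color"]
    if crop: a,b,e,g=crop; im=im[b:g,a:e]
    cv2.imwrite(f,cv2.resize(im,None,fx=k,fy=k,interpolation=cv2.INTER_CUBIC)[:,:,::-1])
E
python3 - <<'E'
from h import *
import pickle
t=cam("top");s=cam("scene");pickle.dump((t,s),open("c.pkl","wb"))
save(t,"pics/top.png",None,1.5);save(s,"pics/scene.png",None,1.5)
print(ctrl.read_state()); print(t["extrinsics"],t["dist"])
E
```

```text
{'time_s': 0.1, 'joint_positions': array([ 1.17939420e+00,  4.80773694e-01,  1.59681326e+00,  1.45424928e-05,
        1.06509723e+00, -4.65826531e-02]), 'dq': array([-0.00108501, -0.00159826, -0.00201637,  0.00026478, -0.00050063,
       -0.00033142]), 'joint_efforts': array([-1.17049802e-05, -9.52255940e+01, -4.31036389e+01, -2.33058026e-04,
        5.51813297e-03, -5.13960458e-06]), 'position': array([219.54118832, 611.40859282, 230.73270789]), 'tool_rot': array([-5.38929776e-01, -3.09476791e+00,  1.66914905e-03]), 'wrist_force': array([-0.63919396, -0.44873131,  0.69687845]), 'moment': array([-0.01481884, -0.05432991,  0.02890606]), 'gripper_force': 0.0, 'gripper_width': 1.0013550718809465}
[[-1.92492226e-02  9.90054535e-01 -1.39360986e-01  3.07867238e+02]
 [-9.99698660e-01 -1.69353738e-02  1.77702417e-02  6.61846033e+01]
 [ 1.52333780e-02  1.39661054e-01  9.90082186e-01  1.40056046e+03]
 [ 0.00000000e+00  0.00000000e+00  0.00000000e+00  1.00000000e+00]] [-0.04873638  0.          0.          0.          0.        ]
```

View pics/top.png

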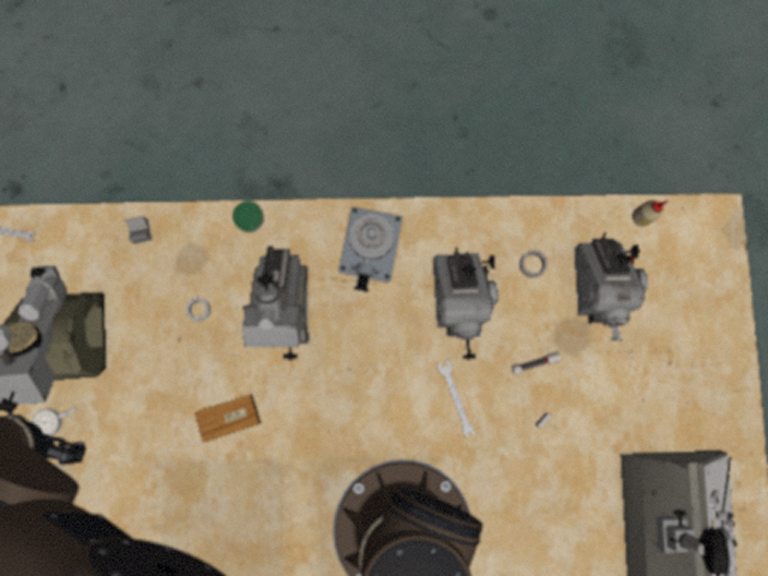

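View pics/scene.png

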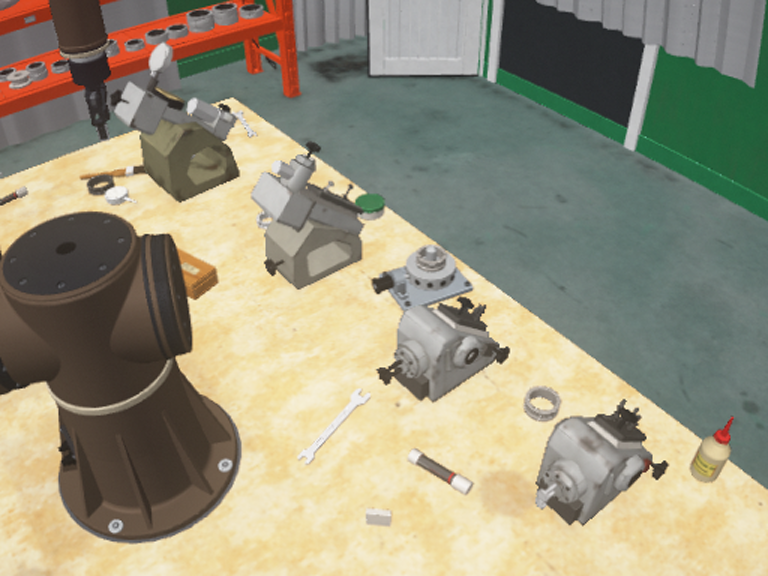

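The top view shows the large ring on the right, at about (533,263), between two gauges. The small ring is at (199,310) and the fixture at (371,238) with its knob at (362,284). I'll enlarge the fixture and the ring.

```bash
python3 - <<'E'
from h import *
import pickle
t,s=pickle.load(open("c.pkl","rb"))
a=t["color"][130:200,215:285];b=t["color"][145:215,320:390]
im=np.hstack([cv2.resize(x,(400,400),interpolation=cv2.INTER_CUBIC) for x in(a,b)])
cv2.imwrite("pics/z.png",im[:,:,::-1])
print(px(t,355.5,175.5,22),px(t,132.5,206.5,16))
E
```

```text
[ 553.8 -295.6   22. ] [465.9 424.8  16. ]
```

View pics/z.png

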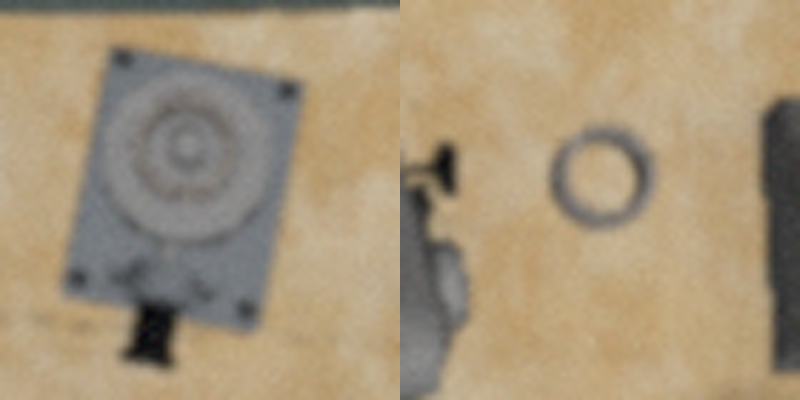

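The left crop shows the stub tip at (188,148), the disc at (189,158), four bolts and the knob at (152,334). The right crop shows the ring centred at (201,177), with about 25 mm more clearance to the knob on its left than to the gauge body.

```bash
python3 - <<'E'
from h import *
import pickle
t,s=pickle.load(open("c.pkl","rb"))
k=70/400
f=lambda x,y,z,o=(215,130):px(t,o[0]+x*k-.4,o[1]+y*k-.4,z)
print("stub",f(188,148,90),"disc",f(189,158,50),"knob",f(152,334,48),"ring",f(201.5,177.5,22,(320,145)))
B=[f(*p,12)[:2] for p in((122,58),(288,90),(246,309),(77,277))]
print(B);d=(B[0]+B[1]-B[2]-B[3]);e=B[0]+B[3]-B[1]-B[2]
print("yaw",np.arctan2(d[1],d[0]),np.arctan2(e[1],e[0])-np.pi/2)
for n,(x,y) in dict(gL=(468,280),lk=(455,170),gR=(762,180)).items(): print(n,f(x-400,y,60,(320,145)))
M=R.from_rotvec(ctrl.read_state()["tool_rot"]).as_matrix();print(M)
E
```

```text
stub [609.7  54.1  90. ] disc [613.2  53.3  50. ] knob [514.9  75.4  48. ] ring [ 553.3 -293.5   22. ]
[array([681.2,  90.4]), array([660.8,  -4.6]), array([533.8,  22.2]), array([553.8, 117.7])]
yaw -0.2095358275673655 -0.20897727584025771
gL [ 490.7 -206.8   60. ]
lk [ 552.  -202.4   60. ]
gR [ 543.7 -373.3   60. ]
[[-9.41134094e-01  3.38033183e-01 -4.28162248e-04]
 [ 3.38033448e-01  9.41133561e-01 -1.00412949e-03]
 [ 6.35287737e-05 -1.08975366e-03 -9.99999404e-01]]
```

Request:
{"method": "drive_tool", "body": {"rows": [{"dz": 0.5, "dx": 0.3, "dy": -0.2, "az": -0.02, "fingers": 1}, {"dz": 1, "dx": 0.7, "dy": -0.6, "az": -0.04, "fingers": 1}, {"dz": 1, "dx": 1, "dy": -1, "az": -0.05, "fingers": 1}, {"dz": 1, "dx": 1, "dy": -1, "az": -0.05, "fingers": 1}, {"dz": 1, "dx": 1, "dy": -1, "az": -0.05, "fingers": 1}], "grip_force": 50}}

```text
schema error: expected keys dx, dy, dz, ax, ay, az, fingers
```

Request:
{"method": "drive_tool", "body": {"rows": [{"dz": 0.4, "dx": 0.5, "dy": -0.5, "az": -0.025, "fingers": 1}, {"dz": 0.4, "dx": 1, "dy": -1, "az": -0.05, "fingers": 1}, {"dz": 0.4, "dx": 1, "dy": -1, "az": -0.05, "fingers": 1}, {"dz": 0.4, "dx": 1, "dy": -1, "az": -0.05, "fingers": 1}]}}

```text
schema error: expected keys dx, dy, dz, ax, ay, az, fingers
```

Request:
{"method": "drive_tool", "body": {"rows": [{"dx": 0.2, "dy": -0.5, "az": -0.025, "fingers": 1}, {"dx": 0.4, "dy": -1, "az": -0.05, "fingers": 1}, {"dx": 0.4, "dy": -1, "az": -0.05, "fingers": 1}, {"dx": 0.4, "dy": -1, "az": -0.05, "fingers": 1}]}}

```text
schema error: expected keys dx, dy, dz, ax, ay, az, fingers
```

Request:
{"method": "drive_tool", "body": {"rows": [{"dx": 0.2, "dy": -0.5, "az": -0.025, "fingers": 1}, {"dx": 0.4, "dy": -1, "az": -0.045, "fingers": 1}, {"dx": 0.4, "dy": -1, "az": -0.045, "fingers": 1}, {"dx": 0.4, "dy": -1, "az": -0.045, "fingers": 1}]}}

```text
schema error: expected keys dx, dy, dz, ax, ay, az, fingers
```

All keys are required.

Request:
{"method": "drive_tool", "body": {"rows": [{"dx": 0.3, "dy": -0.2, "dz": 0.5, "ax": 0, "ay": 0, "az": -0.02, "fingers": 1}, {"dx": 0.7, "dy": -0.6, "dz": 1, "ax": 0, "ay": 0, "az": -0.04, "fingers": 1}, {"dx": 1, "dy": -1, "dz": 1, "ax": 0, "ay": 0, "az": -0.05, "fingers": 1}, {"dx": 1, "dy": -1, "dz": 1, "ax": 0, "ay": 0, "az": -0.05, "fingers": 1}], "grip_force": 50}}

```text
time_s: 0.6
position: [341.4, 489.9, 352.5]
tool_rot: [1.02, 2.971, 0.001]
wrist_force: [0.6, -0.4, -0.5]
gripper_width: 1.0
gripper_force: 0.0
```

Request:
{"method": "drive_tool", "body": {"rows": [{"dx": 0.5, "dy": -0.5, "dz": 0.4, "ax": 0, "ay": 0, "az": -0.025, "fingers": 1}, {"dx": 1, "dy": -1, "dz": 0.4, "ax": 0, "ay": 0, "az": -0.05, "fingers": 1}, {"dx": 1, "dy": -1, "dz": 0.4, "ax": 0, "ay": 0, "az": -0.05, "fingers": 1}]}}

```text
time_s: 0.98
position: [460.9, 370.1, 399.7]
tool_rot: [1.473, 2.775, 0.0]
wrist_force: [0.4, -0.5, -0.1]
gripper_width: 1.0
gripper_force: 0.0
```

Request:
{"method": "drive_tool", "body": {"rows": [{"dx": 0.2, "dy": -0.5, "dz": 0, "ax": 0, "ay": 0, "az": -0.025, "fingers": 1}, {"dx": 0.4, "dy": -1, "dz": 0, "ax": 0, "ay": 0, "az": -0.05, "fingers": 1}, {"dx": 0.4, "dy": -1, "dz": 0, "ax": 0, "ay": 0, "az": -0.05, "fingers": 1}]}}

```text
time_s: 1.35
position: [508.8, 248.1, 399.1]
tool_rot: [1.893, 2.507, -0.001]
wrist_force: [-0.6, 0.2, -0.3]
gripper_width: 1.0
gripper_force: 0.0
```

Request:
{"method": "drive_tool", "body": {"rows": [{"dx": 0.2, "dy": -0.5, "dz": 0, "ax": 0, "ay": 0, "az": -0.025, "fingers": 1}, {"dx": 0.4, "dy": -1, "dz": 0, "ax": 0, "ay": 0, "az": -0.045, "fingers": 1}, {"dx": 0.4, "dy": -1, "dz": 0, "ax": 0, "ay": 0, "az": -0.045, "fingers": 1}]}}

```text
time_s: 1.72
position: [556.6, 129.0, 398.9]
tool_rot: [2.225, 2.217, -0.001]
wrist_force: [0.1, 0.7, 0.4]
gripper_width: 0.998
gripper_force: 0.0
```

Request:
{"method": "drive_tool", "body": {"rows": [{"dx": 0, "dy": -0.5, "dz": 0, "ax": 0, "ay": 0, "az": 0, "fingers": 1}, {"dx": 0, "dy": -1, "dz": 0, "ax": 0, "ay": 0, "az": 0, "fingers": 1}, {"dx": 0, "dy": -1, "dz": 0, "ax": 0, "ay": 0, "az": 0, "fingers": 1}]}}

```text
time_s: 2.1
position: [555.5, 9.5, 399.1]
tool_rot: [2.222, 2.221, -0.001]
wrist_force: [0.1, 0.2, 1.5]
gripper_width: 0.999
gripper_force: 0.0
```

Request:
{"method": "drive_tool", "body": {"rows": [{"dx": 0, "dy": -0.5, "dz": 0, "ax": 0, "ay": 0, "az": 0, "fingers": 1}, {"dx": 0, "dy": -1, "dz": 0, "ax": 0, "ay": 0, "az": 0, "fingers": 1}, {"dx": 0, "dy": -1, "dz": 0, "ax": 0, "ay": 0, "az": 0, "fingers": 1}]}}

```text
time_s: 2.48
position: [555.8, -110.0, 398.9]
tool_rot: [-2.222, -2.221, 0.001]
wrist_force: [-0.5, -0.1, 0.8]
gripper_width: 0.993
gripper_force: 0.0
```

Request:
{"method": "drive_tool", "body": {"rows": [{"dx": 0, "dy": -0.5, "dz": 0, "ax": 0, "ay": 0, "az": 0, "fingers": 1}, {"dx": 0, "dy": -1, "dz": 0, "ax": 0, "ay": 0, "az": 0, "fingers": 1}, {"dx": 0, "dy": -1, "dz": 0, "ax": 0, "ay": 0, "az": 0, "fingers": 1}]}}

```text
time_s: 2.85
position: [556.1, -229.5, 398.6]
tool_rot: [-2.221, -2.221, 0.0]
wrist_force: [0.0, 0.1, 0.8]
gripper_width: 0.999
gripper_force: 0.0
```

Request:
{"method": "drive_tool", "body": {"rows": [{"dx": -0.02, "dy": -0.5, "dz": 0, "ax": 0, "ay": 0, "az": 0, "fingers": 1}, {"dx": -0.02, "dy": -0.52, "dz": -0.5, "ax": 0, "ay": 0, "az": 0, "fingers": 1}, {"dx": -0.02, "dy": -0.52, "dz": -1, "ax": 0, "ay": 0, "az": 0, "fingers": 1}, {"dx": -0.02, "dy": -0.52, "dz": -1, "ax": 0, "ay": 0, "az": 0, "fingers": 1}]}}

```text
time_s: 3.35
position: [551.8, -287.1, 275.6]
tool_rot: [-2.213, -2.219, 0.002]
wrist_force: [0.7, -0.1, 1.3]
gripper_width: 0.999
gripper_force: 0.0
```

Request:
{"method": "drive_tool", "body": {"rows": [{"dx": 0, "dy": 0, "dz": -0.5, "ax": 0, "ay": 0, "az": 0, "fingers": 1}, {"dx": 0, "dy": 0, "dz": -0.9, "ax": 0, "ay": 0, "az": 0, "fingers": 1}, {"dx": 0, "dy": 0, "dz": -0.9, "ax": 0, "ay": 0, "az": 0, "fingers": 1}, {"dx": 0, "dy": 0, "dz": -0.9, "ax": 0, "ay": 0, "az": 0, "fingers": 1}]}}

```text
time_s: 3.85
position: [555.3, -290.8, 174.6]
tool_rot: [2.217, 2.221, 0.002]
wrist_force: [-0.1, 0.2, 0.3]
gripper_width: 1.003
gripper_force: 0.0
```

```bash
python3 - <<'E'
from h import *
c=cam("wrist");save(c,"pics/w1.png",None,1.5)
import pickle;pickle.dump(c,open("w1.pkl","wb"))
print(proj(c,(553,-293.5,22)),ctrl.read_state()["joint_positions"])
E
```

```text
[248.58846893 179.28765099] [-5.31180996e-01  5.04918106e-01  1.71121529e+00  1.35298677e-04
  9.21099738e-01 -5.32753183e-01]
```

View pics/w1.png

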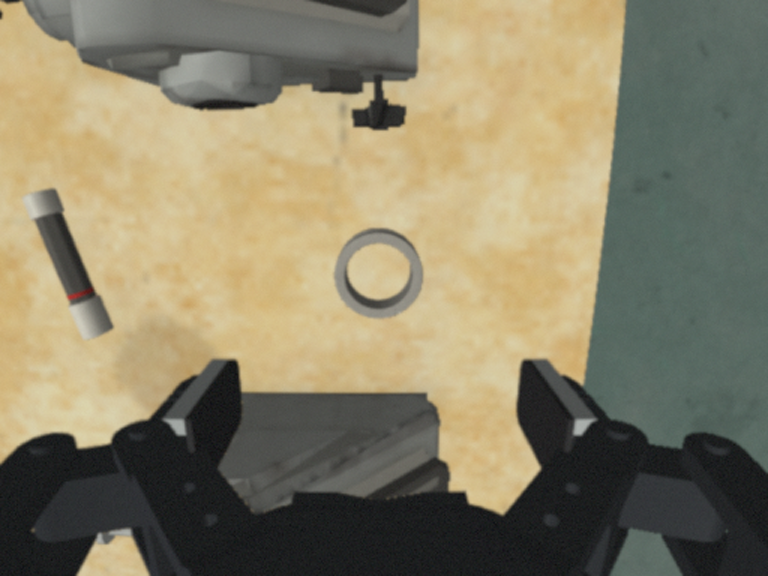

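The wrist picture shows the ring centred at about (378.5,273), with the black gauge knob at (379,115) and the right gauge below it.

```bash
python3 - <<'E'
from h import *
import pickle
c=pickle.load(open("w1.pkl","rb"));print(px(c,378.5/1.5,273/1.5,22),px(c,379/1.5,128/1.5,100),px(c,430/1.5,393/1.5,100),px(c,430/1.5,393/1.5,30))
s=ctrl.read_state();print(s["position"],s["tool_rot"])
E
```

```text
[ 556.6 -296.2   22. ] [ 556.4 -211.2  100. ] [ 582.9 -340.4  100. ] [ 591.8 -378.2   30. ]
[ 555.3505023  -291.0822245   174.73204718] [2.21682201e+00 2.22012881e+00 1.87854349e-03]
```

Request:
{"method": "drive_tool", "body": {"rows": [{"dx": 0.005, "dy": -0.038, "dz": -0.3, "ax": 0, "ay": 0, "az": 0, "fingers": 1}, {"dx": 0.005, "dy": -0.038, "dz": -0.6, "ax": 0, "ay": 0, "az": 0, "fingers": 1}, {"dx": 0.005, "dy": -0.038, "dz": -1, "ax": 0, "ay": 0, "az": 0, "fingers": 1}, {"dx": 0.005, "dy": -0.038, "dz": -1, "ax": 0, "ay": 0, "az": 0, "fingers": 1}, {"dx": 0.005, "dy": -0.038, "dz": -1, "ax": 0, "ay": 0, "az": 0, "fingers": 1}]}}

```text
time_s: 4.53
position: [555.4, -296.0, 54.0]
tool_rot: [2.218, 2.22, 0.001]
wrist_force: [0.6, -0.3, 0.7]
gripper_width: 1.0
gripper_force: 0.0
```

Request:
{"method": "drive_tool", "body": {"rows": [{"dx": 0, "dy": 0, "dz": -0.15, "ax": 0, "ay": 0, "az": 0, "fingers": 1}, {"dx": 0, "dy": 0, "dz": -0.3, "ax": 0, "ay": 0, "az": 0, "fingers": 1}, {"dx": 0, "dy": 0, "dz": -0.38, "ax": 0, "ay": 0, "az": 0, "fingers": 1}, {"dx": 0, "dy": 0, "dz": -0.42, "ax": 0, "ay": 0, "az": 0, "fingers": 1}, {"dx": 0, "dy": 0, "dz": -0.42, "ax": 0, "ay": 0, "az": 0, "fingers": 1}, {"dx": 0, "dy": 0, "dz": -0.42, "ax": 0, "ay": 0, "az": 0, "fingers": 1}]}}

```text
time_s: 5.28
position: [554.1, -295.4, 1.2]
tool_rot: [2.22, 2.222, 0.0]
wrist_force: [0.1, 0.1, 0.4]
gripper_width: 1.003
gripper_force: 0.0
```

Now I'll close on the ring.

Request:
{"method": "drive_tool", "body": {"rows": [{"dx": 0.0, "dy": 0, "dz": 0, "ax": 0, "ay": 0, "az": 0, "fingers": 0.75}, {"dx": 0, "dy": 0, "dz": 0, "ax": 0, "ay": 0, "az": 0, "fingers": 0.5}, {"dx": 0, "dy": 0, "dz": 0, "ax": 0, "ay": 0, "az": 0, "fingers": 0.4}, {"dx": 0, "dy": 0, "dz": 0, "ax": 0, "ay": 0, "az": 0, "fingers": 0.4}, {"dx": 0, "dy": 0, "dz": 0, "ax": 0, "ay": 0, "az": 0, "fingers": 0.4}, {"dx": 0, "dy": 0, "dz": 0, "ax": 0, "ay": 0, "az": 0, "fingers": 0.4}, {"dx": 0, "dy": 0, "dz": 0, "ax": 0, "ay": 0, "az": 0, "fingers": 0.4}], "grip_force": 60}}

```text
time_s: 6.15
position: [554.2, -295.4, 1.9]
tool_rot: [2.22, 2.221, 0.0]
wrist_force: [-1.5, 2.4, 13.2]
gripper_width: 0.63
gripper_force: 60.1
```

Request:
{"method": "drive_tool", "body": {"rows": [{"dx": 0, "dy": 0, "dz": 0.1, "ax": 0, "ay": 0, "az": 0, "fingers": 0.4}, {"dx": 0, "dy": 0, "dz": 0.3, "ax": 0, "ay": 0, "az": 0, "fingers": 0.4}, {"dx": 0, "dy": 0, "dz": 0.6, "ax": 0, "ay": 0, "az": 0, "fingers": 0.4}, {"dx": 0, "dy": 0, "dz": 1, "ax": 0, "ay": 0, "az": 0, "fingers": 0.4}, {"dx": 0, "dy": 0, "dz": 1, "ax": 0, "ay": 0, "az": 0, "fingers": 0.4}]}}

```text
time_s: 6.78
position: [555.9, -296.4, 125.1]
tool_rot: [2.216, 2.218, 0.002]
wrist_force: [0.9, 0.5, -2.2]
gripper_width: 0.632
gripper_force: 63.2
```

Request:
{"method": "drive_tool", "body": {"rows": [{"dx": 0, "dy": 0, "dz": 0.3, "ax": 0, "ay": 0, "az": 0, "fingers": 0.4}, {"dx": 0, "dy": 0, "dz": 0.6, "ax": 0, "ay": 0, "az": 0, "fingers": 0.4}, {"dx": 0, "dy": 0, "dz": 1, "ax": 0, "ay": 0, "az": 0, "fingers": 0.4}, {"dx": 0, "dy": 0, "dz": 1, "ax": 0, "ay": 0, "az": 0, "fingers": 0.4}]}}

```text
time_s: 7.28
position: [555.3, -296.1, 244.0]
tool_rot: [2.217, 2.219, 0.002]
wrist_force: [0.1, 0.1, -2.4]
gripper_width: 0.637
gripper_force: 63.8
```

Request:
{"method": "drive_tool", "body": {"rows": [{"dx": 0, "dy": 0, "dz": 0.3, "ax": 0, "ay": 0, "az": 0, "fingers": 0.4}, {"dx": 0, "dy": 0, "dz": 0.6, "ax": 0, "ay": 0, "az": 0, "fingers": 0.4}, {"dx": 0, "dy": 0, "dz": 0.9, "ax": 0, "ay": 0, "az": 0, "fingers": 0.4}, {"dx": 0, "dy": 0, "dz": 0.9, "ax": 0, "ay": 0, "az": 0, "fingers": 0.4}]}}

```text
time_s: 7.78
position: [554.6, -295.6, 350.1]
tool_rot: [2.219, 2.22, 0.001]
wrist_force: [1.8, 0.3, -2.0]
gripper_width: 0.635
gripper_force: 63.8
```

Request:
{"method": "drive_tool", "body": {"rows": [{"dx": 0.05, "dy": 0.3, "dz": 0, "ax": 0, "ay": 0, "az": 0.02, "fingers": 0.4}, {"dx": 0.1, "dy": 0.7, "dz": 0, "ax": 0, "ay": 0, "az": 0.045, "fingers": 0.4}, {"dx": 0.15, "dy": 1, "dz": 0, "ax": 0, "ay": 0, "az": 0.07, "fingers": 0.4}, {"dx": 0.15, "dy": 1, "dz": 0, "ax": 0, "ay": 0, "az": 0.07, "fingers": 0.4}]}}

```text
time_s: 8.28
position: [571.4, -172.7, 346.7]
tool_rot: [-1.675, -2.654, 0.0]
wrist_force: [0.6, 0.5, -1.8]
gripper_width: 0.635
gripper_force: 63.8
```

Request:
{"method": "drive_tool", "body": {"rows": [{"dx": 0.05, "dy": 0.3, "dz": 0, "ax": 0, "ay": 0, "az": 0.02, "fingers": 0.4}, {"dx": 0.1, "dy": 0.7, "dz": 0, "ax": 0, "ay": 0, "az": 0.045, "fingers": 0.4}, {"dx": 0.15, "dy": 1, "dz": 0, "ax": 0, "ay": 0, "az": 0.07, "fingers": 0.4}, {"dx": 0.15, "dy": 1, "dz": 0, "ax": 0, "ay": 0, "az": 0.07, "fingers": 0.4}]}}

```text
time_s: 8.78
position: [589.6, -53.8, 347.2]
tool_rot: [-1.059, -2.955, 0.0]
wrist_force: [-0.1, -0.5, -1.5]
gripper_width: 0.631
gripper_force: 63.8
```

Request:
{"method": "drive_tool", "body": {"rows": [{"dx": 0.05, "dy": 0.3, "dz": 0, "ax": 0, "ay": 0, "az": 0.02, "fingers": 0.4}, {"dx": 0.1, "dy": 0.65, "dz": 0, "ax": 0, "ay": 0, "az": 0.045, "fingers": 0.4}, {"dx": 0.15, "dy": 0.9, "dz": 0, "ax": 0, "ay": 0, "az": 0.077, "fingers": 0.4}, {"dx": 0.15, "dy": 0.9, "dz": 0, "ax": 0, "ay": 0, "az": 0.077, "fingers": 0.4}, {"dx": 0.15, "dy": 0.9, "dz": 0, "ax": 0, "ay": 0, "az": 0.077, "fingers": 0.4}]}}

```text
time_s: 9.4
position: [607.7, 51.5, 348.0]
tool_rot: [-0.33, -3.123, 0.001]
wrist_force: [0.3, -1.3, -2.3]
gripper_width: 0.631
gripper_force: 63.8
```

```bash
python3 - <<'E'
from h import *
c=cam("wrist");save(c,"pics/w2.png",None,1.5)
import pickle;pickle.dump(c,open("w2.pkl","wb"))
s=ctrl.read_state();print(proj(c,(611,54,90))*1.5,s["joint_positions"],s["position"],R.from_rotvec(s["tool_rot"]).as_matrix()[:,1],s["gripper_width"])
print(np.array(c["extrinsics"])[:3,3])
E
```

```text
[383.84760306 241.40308746] [ 3.48645748e-02  3.30762398e-01  1.53933379e+00 -4.80752639e-04
  1.27260983e+00 -1.32516525e+00] [607.66355448  51.34203055 348.17745067] [ 2.09070740e-01  9.77900257e-01 -7.16334053e-04] 0.6310589608743769
[542.91585538  64.95674219 489.16434952]
```

View pics/w2.png

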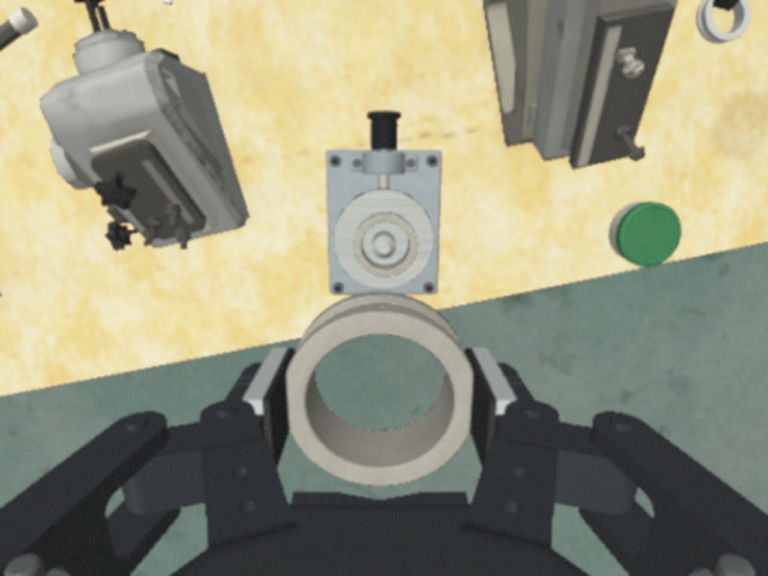

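The stub tip is at (384,243). The held ring's top face spans about x 287–474 and y 303–486. The fixture is aligned upright in the tool view.

```bash
python3 - <<'E'
from h import *
import pickle
from scipy.optimize import least_squares
c=pickle.load(open("w2.pkl","rb"))
print("stub",px(c,384/1.5,242/1.5,90),"disc",px(c,384/1.5,240.5/1.5,50))
# ring top face outer edges: left,right,bottom pixels ; fit centre xyz level
a=np.linspace(0,2*np.pi,180)
def ext(p):
    q=np.array([proj(c,(p[0]+29*np.cos(t),p[1]+29*np.sin(t),p[2])) for t in a])*1.5
    return q[:,0].min(),q[:,0].max(),q[:,1].max(),q[:,1].min()
r=least_squares(lambda p:np.array(ext(p))[:3]-[287,474,486],[608,51,370],diff_step=1e-3)
s=np.array([607.7,51.4,348.1]);T=R.from_euler('z',-.209).as_matrix().T
print(r.x,ext(r.x),"ring rel TCP in fixture axes",T@(r.x-s))
E
```

```text
stub [611.5  54.   90. ] disc [617.   53.2  50. ]
[615.71696974  49.67882123 360.18429318] (np.float64(286.99999999994975), np.float64(474.00000000006025), np.float64(486.0000000001876), np.float64(319.9064712990793)) ring rel TCP in fixture axes [ 8.19962475 -0.02034897 12.08429318]
```

```bash
python3 - <<'E'
from h import *
import pickle
c=pickle.load(open("w2.pkl","rb"))
s=np.array([607.7,51.4,348.1]);Q=R.from_euler('z',-.209).as_matrix()
im=cv2.resize(c["color"],None,fx=4,fy=4,interpolation=cv2.INTER_CUBIC)
for rad,z,col in((29,20.5,(255,0,0)),(29,-1.5,(0,0,255)),(29,12,(0,255,0))):
    for off in((0,) if z!=12 else (8.2,)):
        q=np.array([proj(c,s+Q@[off+rad*np.cos(t),rad*np.sin(t),z]) for t in np.linspace(0,2*np.pi,180)])*4+1.5
        cv2.polylines(im,[q.astype(int).reshape(-1,1,2)],True,col,1)
cv2.imwrite("pics/z2.png",im[740:1330,630:1400][:,:,::-1])
E
```

```text
(no output)
```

View pics/z2.png

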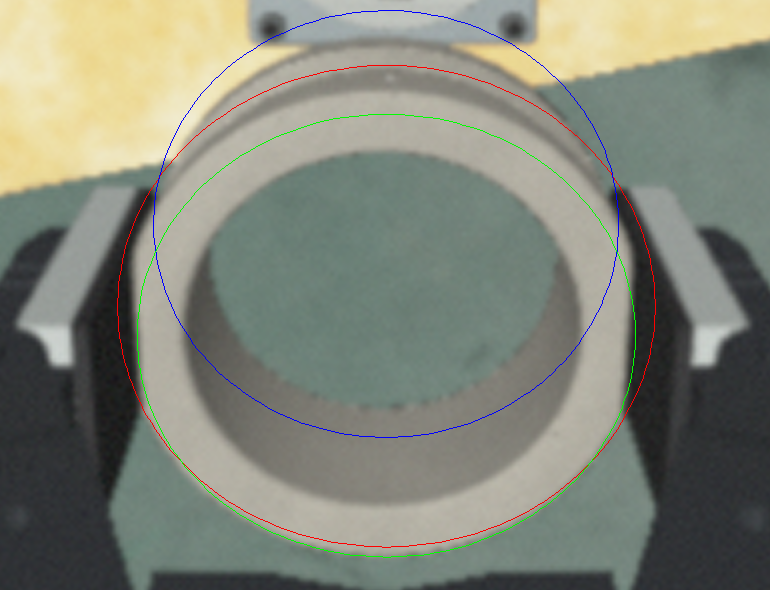

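The held ring looks smaller and rounder than the nominal pose would give. Its top face spans x 133–632 and y 90–555 in the crop, so it may have tilted or slipped. I'll fit its full pose.

```bash
python3 - <<'E'
from h import *
import pickle
from scipy.optimize import least_squares
c=pickle.load(open("w2.pkl","rb"))
s=np.array([607.7,51.4,348.1]);Q=R.from_euler('z',-.209).as_matrix()
A=np.linspace(0,2*np.pi,120)
def ell(p,rad,z):
    W=R.from_euler('xy',p[3:5]).as_matrix()
    return np.array([proj(c,s+Q@(p[:3]+W@[rad*np.cos(t),rad*np.sin(t),z])) for t in A])*4+1.5-[630,740]
def ext(q): return [q[:,0].min(),q[:,0].max(),q[:,1].min(),q[:,1].max()]
def res(p,full=True):
    return np.array(ext(ell(p,Ro,0)))-[133,632,90,555],np.array(ext(ell(p,p[5],0)))-[184,582,150,505],[ell(p,Ro,-22)[:,1].min()-42],[ell(p,p[5],-22)[:,1].max()-408]
for Ro in (29,27):
    r=least_squares(lambda p:np.hstack(res(p)),[0,0,20,0,0,23],diff_step=1e-4,x_scale=[1,1,1,.1,.1,1])
    print(Ro,np.round(r.x,3),np.round(r.fun,1))
print("w1 ring dia");c1=pickle.load(open("w1.pkl","rb"));print(px(c1,335/1.5,270/1.5,22)-px(c1,422/1.5,270/1.5,22))
E
```

```text
29 [ 5.322  0.139 13.798 -0.123 -0.025 22.648] [-3.2  1.4  2.3 -3.   3.2 -1.4 -2.1  1.8 -0.5  1.5]
27 [ 0.821 -0.228 21.709 -0.041 -0.05  21.103] [-2.2  1.9  2.  -1.9  2.4 -2.2 -2.8  2.6  0.7 -0.5]
w1 ring dia
[-56.1   0.    0. ]
```

The fit agrees with a chamfered top edge. The ring is centred in the grip at +0.8 mm along fixture x, and its underside is about level with the TCP. I'll go down over the stub axis at (611,54).

Request:
{"method": "drive_tool", "body": {"rows": [{"dx": 0.025, "dy": 0.022, "dz": -0.3, "ax": 0, "ay": 0, "az": 0, "fingers": 0.4}, {"dx": 0.025, "dy": 0.022, "dz": -0.7, "ax": 0, "ay": 0, "az": 0, "fingers": 0.4}, {"dx": 0.025, "dy": 0.022, "dz": -1, "ax": 0, "ay": 0, "az": 0, "fingers": 0.4}, {"dx": 0.025, "dy": 0.022, "dz": -1, "ax": 0, "ay": 0, "az": 0, "fingers": 0.4}]}}

```text
time_s: 9.95
position: [609.1, 54.1, 226.5]
tool_rot: [-0.328, -3.119, 0.001]
wrist_force: [0.5, -0.3, -1.5]
gripper_width: 0.627
gripper_force: 63.8
```

Request:
{"method": "drive_tool", "body": {"rows": [{"dx": 0, "dy": 0, "dz": -0.3, "ax": 0, "ay": 0, "az": 0, "fingers": 0.4}, {"dx": 0, "dy": 0, "dz": -0.6, "ax": 0, "ay": 0, "az": 0, "fingers": 0.4}, {"dx": 0, "dy": 0, "dz": -0.9, "ax": 0, "ay": 0, "az": 0, "fingers": 0.4}, {"dx": 0, "dy": 0, "dz": -0.9, "ax": 0, "ay": 0, "az": 0, "fingers": 0.4}, {"dx": 0, "dy": 0, "dz": -0.9, "ax": 0, "ay": 0, "az": 0, "fingers": 0.4}]}}

```text
time_s: 10.58
position: [612.3, 55.1, 123.1]
tool_rot: [0.325, 3.122, 0.0]
wrist_force: [0.0, 0.8, -1.5]
gripper_width: 0.631
gripper_force: 63.9
```

```bash
python3 - <<'E'
from h import *
c=cam("wrist");save(c,"pics/w3.png",None,1.5)
import pickle;pickle.dump(c,open("w3.pkl","wb"))
s=ctrl.read_state();print(proj(c,(611,54,90))*1.5,s["position"],s["wrist_force"])
E
```

```text
[377.01897488 328.64666772] [612.39365549  55.23827322 123.22274246] [-0.36294143 -0.02680257 -1.1801146 ]
```

View pics/w3.png

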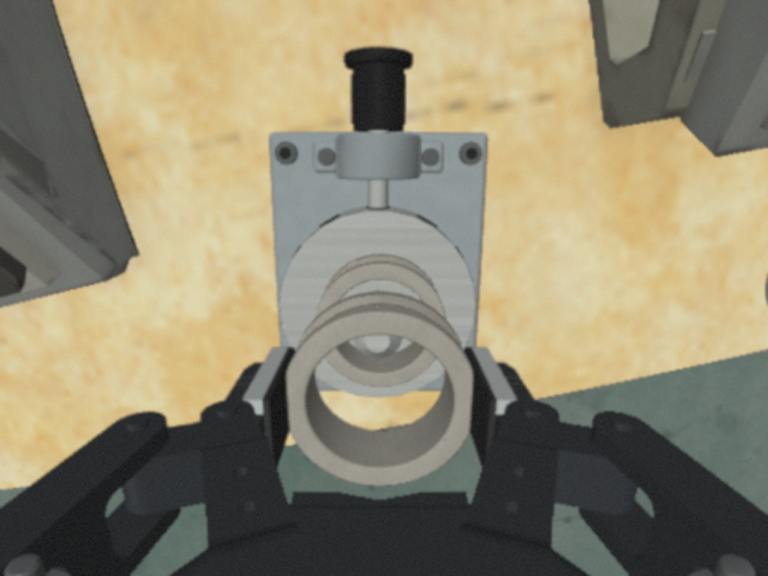

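The stub tip shows through the ring at (378,343). The knob axis is at x≈378, and its grip runs from y=68 to y=130.

```bash
python3 - <<'E'
from h import *
import pickle
c=pickle.load(open("w3.pkl","rb"))
f=lambda u,v,z:px(c,u/1.5,v/1.5,z)
print("stub",f(378,343,90),"disc",f(377.5,303,50),f(280,300,50),f(475,300,50),f(377,208,50),"knobL/R",f(351,100,36),f(406,100,36),"collar top",f(378,56,48),"seated top edges",f(322,318,72),f(441,318,72), f(382,258,72))
E
```

```text
stub [617.1  53.1  90. ] disc [612.9  53.6  50. ] [601.9   8.1  50. ] [621.1  99.8  50. ] [568.6  62.8  50. ] knobL/R [518.9  60.9  36. ] [524.1  85.7  36. ] collar top [505.1  76.6  48. ] seated top edges [607.9  30.1  72. ] [618.5  80.8  72. ] [587.2  61.1  72. ]
```

Both cameras agree once the shared bias cancels: the TCP should go to about (613.5, 53.5).

Request:
{"method": "drive_tool", "body": {"rows": [{"dx": 0.009, "dy": -0.014, "dz": -0.1, "ax": 0, "ay": 0, "az": 0, "fingers": 0.4}, {"dx": 0.009, "dy": -0.014, "dz": -0.2, "ax": 0, "ay": 0, "az": 0, "fingers": 0.4}, {"dx": 0.009, "dy": -0.014, "dz": -0.3, "ax": 0, "ay": 0, "az": 0, "fingers": 0.4}, {"dx": 0.009, "dy": -0.014, "dz": -0.37, "ax": 0, "ay": 0, "az": 0, "fingers": 0.4}, {"dx": 0.009, "dy": -0.014, "dz": -0.37, "ax": 0, "ay": 0, "az": 0, "fingers": 0.4}, {"dx": 0.009, "dy": -0.014, "dz": -0.37, "ax": 0, "ay": 0, "az": 0, "fingers": 0.4}]}}

```text
time_s: 11.38
position: [612.1, 53.8, 76.6]
tool_rot: [0.324, 3.125, -0.0]
wrist_force: [-1.0, 0.8, -2.1]
gripper_width: 0.631
gripper_force: 63.9
```

Request:
{"method": "drive_tool", "body": {"rows": [{"dx": 0.012, "dy": -0.003, "dz": 0, "ax": 0, "ay": 0, "az": 0, "fingers": 0.4}, {"dx": 0.012, "dy": -0.003, "dz": -0.01, "ax": 0, "ay": 0, "az": 0, "fingers": 0.4}, {"dx": 0.012, "dy": -0.003, "dz": -0.02, "ax": 0, "ay": 0, "az": 0, "fingers": 0.4}, {"dx": 0.012, "dy": -0.003, "dz": -0.02, "ax": 0, "ay": 0, "az": 0, "fingers": 0.4}]}}

```text
time_s: 11.88
position: [613.4, 53.4, 74.1]
tool_rot: [0.324, 3.125, 0.0]
wrist_force: [0.5, -0.3, -1.7]
gripper_width: 0.632
gripper_force: 63.9
```

```bash
python3 - <<'E'
from h import *
c=cam("wrist");t=cam("top");s=cam("scene")
import pickle;pickle.dump((c,t,s),open("w4.pkl","wb"))
a=cv2.resize(c["color"][170:384,120:400],(560,428),interpolation=cv2.INTER_CUBIC)
u,v=proj(s,(613,54,80)).astype(int);b=cv2.resize(s["color"][v-45:v+62,u-30:u+30],(240,428),interpolation=cv2.INTER_CUBIC)
cv2.imwrite("pics/w4.png",np.hstack([a,b])[:,:,::-1])
E
```

View pics/w4.png

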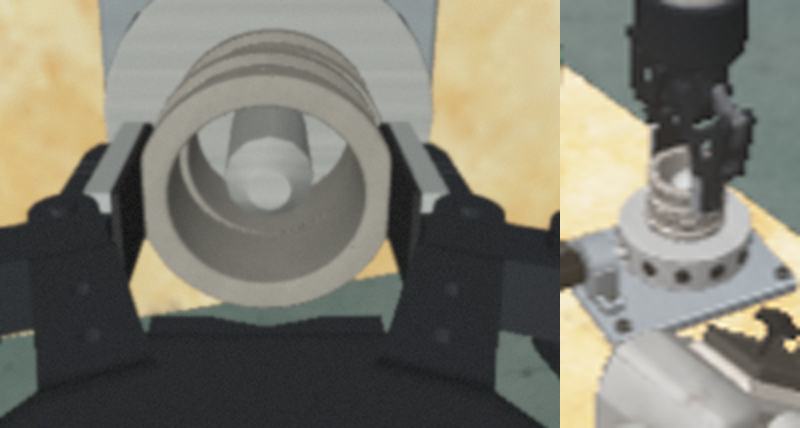

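The ring is round the stub. The stub tip at (267,187) sits near the centre of the held ring's face, which spans x 143–391 and y 70–306. I'll lower it to contact.

Request:
{"method": "drive_tool", "body": {"rows": [{"dx": 0, "dy": 0, "dz": -0.008, "ax": 0, "ay": 0, "az": 0, "fingers": 0.4}, {"dx": 0, "dy": 0, "dz": -0.012, "ax": 0, "ay": 0, "az": 0, "fingers": 0.4}, {"dx": 0, "dy": 0, "dz": -0.012, "ax": 0, "ay": 0, "az": 0, "fingers": 0.4}]}}

```text
time_s: 12.4
position: [613.5, 53.4, 73.9]
tool_rot: [0.324, 3.124, 0.0]
wrist_force: [-5.4, -0.9, 19.5]
gripper_width: 0.629
gripper_force: 66.1
```

Contact. I'll release and rise.

Request:
{"method": "drive_tool", "body": {"rows": [{"dx": 0, "dy": 0, "dz": 0.006, "ax": 0, "ay": 0, "az": 0, "fingers": 0.4}, {"dx": 0, "dy": 0, "dz": 0.006, "ax": 0, "ay": 0, "az": 0, "fingers": 0.7}, {"dx": 0, "dy": 0, "dz": 0.006, "ax": 0, "ay": 0, "az": 0, "fingers": 0.85}, {"dx": 0, "dy": 0, "dz": 0.006, "ax": 0, "ay": 0, "az": 0, "fingers": 1}, {"dx": 0, "dy": 0, "dz": 0.006, "ax": 0, "ay": 0, "az": 0, "fingers": 1}, {"dx": 0, "dy": 0, "dz": 0.006, "ax": 0, "ay": 0, "az": 0, "fingers": 1}, {"dx": 0, "dy": 0, "dz": 0.006, "ax": 0, "ay": 0, "az": 0, "fingers": 1}, {"dx": 0, "dy": 0, "dz": 0.2, "ax": 0, "ay": 0, "az": 0, "fingers": 1}, {"dx": 0, "dy": 0, "dz": 0.5, "ax": 0, "ay": 0, "az": 0, "fingers": 1}, {"dx": 0, "dy": 0, "dz": 0.9, "ax": 0, "ay": 0, "az": 0, "fingers": 1}, {"dx": 0, "dy": 0, "dz": 0.9, "ax": 0, "ay": 0, "az": 0, "fingers": 1}]}}

```text
time_s: 13.78
position: [615.6, 53.5, 184.4]
tool_rot: [0.323, 3.119, 0.001]
wrist_force: [0.8, 0.8, 0.4]
gripper_width: 1.004
gripper_force: 0.0
```

```bash
python3 - <<'E'
from h import *
c=cam("wrist")
import pickle;pickle.dump(c,open("w5.pkl","wb"));save(c,"pics/w5.png",(130,0,386,384),1.5)
print(ctrl.read_state()["position"])
E
```

```text
[614.41016719  53.44972605 182.30703477]
```

View pics/w5.png

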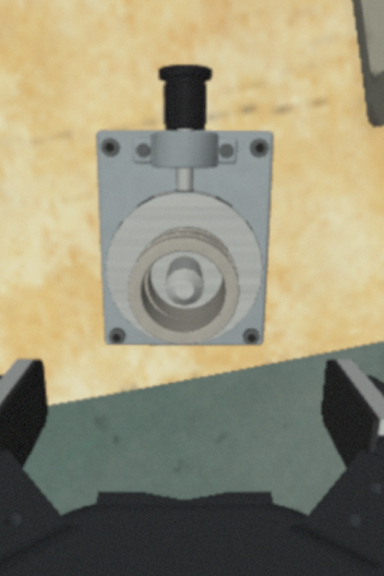

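The ring is stacked concentric with the stub: face centre about (184,289), stub tip (185,288). The knob grip spans about (185, 82–128).

```bash
python3 - <<'E'
from h import *
import pickle
c=pickle.load(open("w5.pkl","rb"));f=lambda u,v,z:px(c,130+u/1.5,v/1.5,z)
print("stub",f(185,288,90),"ringtop",f(184.5,289,94),"grip mid",f(185,104,36),f(164,104,36),f(207,104,36),"collar",f(185,70,48),f(185,78,48))
E
```

```text
stub [615.4  53.6  90. ] ringtop [614.8  53.4  94. ] grip mid [521.   73.4  36. ] [518.5  61.4  36. ] [523.6  86.   36. ] collar [504.6  76.8  48. ] [508.7  75.9  48. ]
```

Request:
{"method": "drive_tool", "body": {"rows": [{"dx": -0.3, "dy": 0.06, "dz": 0, "ax": 0, "ay": 0, "az": 0, "fingers": 1}, {"dx": -0.6, "dy": 0.12, "dz": 0, "ax": 0, "ay": 0, "az": 0, "fingers": 1}, {"dx": -0.81, "dy": 0.172, "dz": -0.1, "ax": 0, "ay": 0, "az": 0, "fingers": 1}, {"dx": -0.81, "dy": 0.172, "dz": -0.4, "ax": 0, "ay": 0, "az": 0, "fingers": 1}, {"dx": -0.81, "dy": 0.172, "dz": -0.7, "ax": 0, "ay": 0, "az": 0, "fingers": 1}, {"dx": -0.81, "dy": 0.172, "dz": -0.9, "ax": 0, "ay": 0, "az": 0, "fingers": 1}, {"dx": -0.81, "dy": 0.172, "dz": -0.9, "ax": 0, "ay": 0, "az": 0, "fingers": 1}, {"dx": -0.81, "dy": 0.172, "dz": -0.9, "ax": 0, "ay": 0, "az": 0, "fingers": 1}]}}

```text
time_s: 14.82
position: [516.2, 74.0, 72.9]
tool_rot: [-0.324, -3.125, 0.0]
wrist_force: [0.2, -1.0, -0.7]
gripper_width: 1.0
gripper_force: 0.0
```

Request:
{"method": "drive_tool", "body": {"rows": [{"dx": 0.01, "dy": 0, "dz": -0.15, "ax": 0, "ay": 0, "az": 0, "fingers": 1}, {"dx": 0.01, "dy": 0, "dz": -0.3, "ax": 0, "ay": 0, "az": 0, "fingers": 1}, {"dx": 0.01, "dy": 0, "dz": -0.4, "ax": 0, "ay": 0, "az": 0, "fingers": 1}, {"dx": 0.01, "dy": 0, "dz": -0.47, "ax": 0, "ay": 0, "az": 0, "fingers": 1}, {"dx": 0.01, "dy": 0, "dz": -0.47, "ax": 0, "ay": 0, "az": 0, "fingers": 1}, {"dx": 0.01, "dy": 0, "dz": -0.47, "ax": 0, "ay": 0, "az": 0, "fingers": 1}]}}

```text
time_s: 15.58
position: [517.7, 74.0, 16.7]
tool_rot: [0.324, 3.124, 0.0]
wrist_force: [-0.3, -0.5, -0.3]
gripper_width: 0.998
gripper_force: 0.0
```

Request:
{"method": "drive_tool", "body": {"rows": [{"dx": 0, "dy": 0, "dz": 0, "ax": 0, "ay": 0, "az": 0, "fingers": 0.6}, {"dx": 0, "dy": 0, "dz": 0, "ax": 0, "ay": 0, "az": 0, "fingers": 0.3}, {"dx": 0, "dy": 0, "dz": 0, "ax": 0, "ay": 0, "az": 0, "fingers": 0.1}, {"dx": 0, "dy": 0, "dz": 0, "ax": 0, "ay": 0, "az": 0, "fingers": 0}, {"dx": 0, "dy": 0, "dz": 0, "ax": 0, "ay": 0, "az": 0, "fingers": 0}, {"dx": 0, "dy": 0, "dz": 0, "ax": 0, "ay": 0, "az": 0, "fingers": 0}, {"dx": 0, "dy": 0, "dz": 0, "ax": 0, "ay": 0, "az": 0, "fingers": 0}, {"dx": 0, "dy": 0, "dz": 0, "ax": 0, "ay": 0, "az": 0, "fingers": 0}], "grip_force": 60}}

```text
time_s: 16.58
position: [517.5, 74.4, 16.5]
tool_rot: [0.324, 3.125, 0.001]
wrist_force: [-1.3, 6.4, 6.3]
gripper_width: 0.266
gripper_force: 58.4
```

Knob gripped. I'll pull along the fixture's -x.

Request:
{"method": "drive_tool", "body": {"rows": [{"dx": -0.03, "dy": 0.006, "dz": 0, "ax": 0, "ay": 0, "az": 0, "fingers": 0}, {"dx": -0.06, "dy": 0.012, "dz": 0, "ax": 0, "ay": 0, "az": 0, "fingers": 0}, {"dx": -0.09, "dy": 0.019, "dz": 0, "ax": 0, "ay": 0, "az": 0, "fingers": 0}, {"dx": -0.12, "dy": 0.025, "dz": 0, "ax": 0, "ay": 0, "az": 0, "fingers": 0}, {"dx": -0.15, "dy": 0.032, "dz": 0, "ax": 0, "ay": 0, "az": 0, "fingers": 0}, {"dx": -0.165, "dy": 0.035, "dz": 0, "ax": 0, "ay": 0, "az": 0, "fingers": 0}, {"dx": -0.165, "dy": 0.035, "dz": 0, "ax": 0, "ay": 0, "az": 0, "fingers": 0}, {"dx": -0.165, "dy": 0.035, "dz": 0, "ax": 0, "ay": 0, "az": 0, "fingers": 0}, {"dx": -0.165, "dy": 0.035, "dz": 0, "ax": 0, "ay": 0, "az": 0, "fingers": 0}], "grip_force": 80}}

```text
time_s: 17.7
position: [500.0, 78.3, 16.7]
tool_rot: [0.324, 3.121, 0.001]
wrist_force: [10.0, -1.6, -1.3]
gripper_width: 0.254
gripper_force: 78.3
```

```bash
python3 - <<'E'
from h import *
c=cam("wrist");t=cam("scene");s=ctrl.read_state()
u,v=proj(t,(590,60,60)).astype(int)
a=cv2.resize(c["color"][170:384,120:400],(420,321),interpolation=cv2.INTER_CUBIC)
b=cv2.resize(t["color"][v-40:v+40,u-45:u+45],(361,321),interpolation=cv2.INTER_CUBIC)
cv2.imwrite("pics/w6.png",np.hstack([a,b])[:,:,::-1])
print(s["position"],s["wrist_force"],s["gripper_force"],s["gripper_width"])
E
```

```text
[499.96937589  78.27576813  16.68261375] [ 9.59348718 -1.98444134 -2.19921432] 78.33785891532898 0.25328401158106456
```

View pics/w6.png

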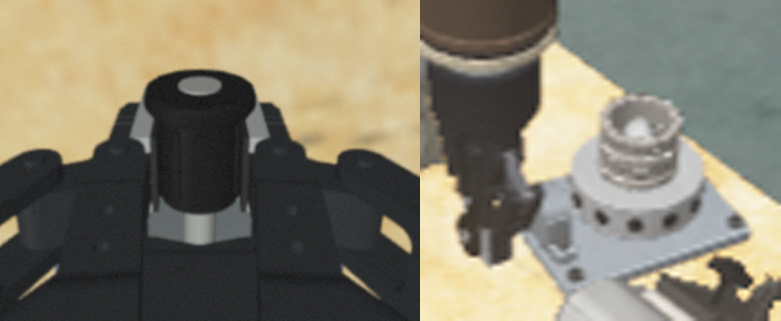

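The knob is held in the pads and its shaft is drawn out. The stacked rings stand level on the disc. Travel is about 18 mm, so I'll pull to the stop.

Request:
{"method": "drive_tool", "body": {"rows": [{"dx": -0.01, "dy": 0.002, "dz": 0, "ax": 0, "ay": 0, "az": 0, "fingers": 0}, {"dx": -0.022, "dy": 0.005, "dz": 0, "ax": 0, "ay": 0, "az": 0, "fingers": 0}, {"dx": -0.022, "dy": 0.005, "dz": 0, "ax": 0, "ay": 0, "az": 0, "fingers": 0}, {"dx": -0.022, "dy": 0.005, "dz": 0, "ax": 0, "ay": 0, "az": 0, "fingers": 0}, {"dx": -0.022, "dy": 0.005, "dz": 0, "ax": 0, "ay": 0, "az": 0, "fingers": 0}]}}

```text
time_s: 18.42
position: [497.9, 78.7, 16.7]
tool_rot: [0.324, 3.12, 0.001]
wrist_force: [12.5, -5.1, -3.3]
gripper_width: 0.258
gripper_force: 78.6
```

Request:
{"method": "drive_tool", "body": {"rows": [{"dx": -0.003, "dy": 0, "dz": 0, "ax": 0, "ay": 0, "az": 0, "fingers": 0}, {"dx": -0.003, "dy": 0, "dz": 0, "ax": 0, "ay": 0, "az": 0, "fingers": 0}, {"dx": -0.003, "dy": 0, "dz": 0, "ax": 0, "ay": 0, "az": 0, "fingers": 0}, {"dx": -0.003, "dy": 0, "dz": 0, "ax": 0, "ay": 0, "az": 0, "fingers": 0}, {"dx": -0.003, "dy": 0, "dz": 0, "ax": 0, "ay": 0, "az": 0, "fingers": 0}, {"dx": -0.003, "dy": 0, "dz": 0, "ax": 0, "ay": 0, "az": 0, "fingers": 0}]}}

```text
time_s: 19.18
position: [497.9, 78.8, 16.8]
tool_rot: [0.324, 3.119, 0.001]
wrist_force: [14.2, -5.0, -5.6]
gripper_width: 0.256
gripper_force: 78.6
```

```bash
python3 - <<'E'
from h import *
s=ctrl.read_state();print(s["position"],s["wrist_force"],s["gripper_width"]);print(ctrl.hand_in())
E
```

```text
[497.94322405  78.75773557  16.75302513] [14.19710087 -4.97510621 -5.63423389] 0.25572726237754523
the job is handed in; nothing more can be done
None
```

The second ring is stacked round the stub and released, the plunger is pulled back to its stop with the knob still gripped, and the job was handed in at about 19 s; the hand-in gave no verdict.

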